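# Draw the unlock pattern on the tablet

### The arm

A 6-joint arm with a two-finger parallel gripper is mounted at the origin on the work surface. World frame = base frame: x ahead of the robot, y to its left, z up, the work surface at z = 0. Lengths are in m, angles in rad, forces in N, time in s.
With the tool pointing down it reaches from about 0.35 to 0.975 m from the base axis. Payload 4.9 kg.
Tool frame: the origin (TCP) lies at the very end of the fingers, on their centre line; the grasp point (between the pads) lies 19 mm behind it; z points along the fingers, y is the line along which they close (so a half turn about z gives the same grasp; the last joint's range is limited). The gripper opens to 85 mm and grips with 20 to 120 N. Pads are 22 mm wide; open, the fingers measure 114 mm over their backs; the gripper's body (76 mm by 85 mm) begins 54 mm behind the grasp point. The pads swing forward as they close: fully open they stand 13 mm farther back than shut.
Start: joints at [-1.347, 0.053, 1.613, -0, 1.476, -0.119], TCP at [0.21, -0.589, 0.231] pointing down, gripper open.
Joint ranges: [-3.01, 3.01], [-1.01, 2.22], [0.06, 2.58], [-1.02, 4.17], [0.09, 2.62], [-3.14, 3.14]. Speed limits (rad/s): [2.57, 2.57, 3.14, 3.14, 3.14, 3.14].

### API

Orientations are given as a rotation vector (axis times angle).
In Python, from station import * gives the robot as it stands.
- The arm moves only by the shell command python3 -m crank 'ROWS' [OPENING] [FORCE]. ROWS is JSON, a list of rows, each an object with "offset": the shift along the tool's x, y, z in m, a list of three; "twist": the turn, a rotation vector about the tool's x, y, z in degrees, a list of three. In form: [{"offset": [x, y, z], "twist": [rx, ry, rz]}, ...]. A call has 1 to 20 rows; each row is the pose to reach, as a shift and turn from the pose commanded when the call began, along the tool's axes at that moment; what a row does not reach only later rows make up. A row lasts 1/8 s, in which the tool goes at most 62.5 mm and 10.7 degrees, less where a joint would pass 70% of its speed; a pose out of reach is approached as far as the arm can. A call with a gripper value outside its range is refused whole. OPENING is the opening, from 0 (shut) to 1 (fully open), set as the call begins (- or left out, the last holds). The fingers move at their own pace and stop on an object; FORCE is the grip in N (left out, the last holds). Time passes only in rows, so rows that repeat a pose let the fingers close. It gives the time, the measured TCP pose, the force, the opening and the grip force at its end, in the units of the state.
- get_obs(): the state, without advancing time (a new reading comes with each control period).
- get_image(name): name is "side" or "top" or "wrist"; returns the picture (480x640x3 uint8, red, green, blue); there is no depth.
- get_calibration(name): a dict with "intrinsics" (3x3 intrinsics, pixels), "world_from_camera" (4x4, takes a point from camera to world coordinates); the wrist camera has in their place "tool_from_camera" (4x4, takes a point from camera to tool coordinates, whose origin is the TCP and whose axes are the flange's). Camera axes: x right, y up, looking along -z (the intrinsics and any distortion apply to the point x, -y, -z); pixel columns grow to the right and rows downward; lengths in m; the calibration is good to about 2 mm. A picture is of the moment at which its call begins: read the wrist's pose just before it. get_calibration takes no time and is no camera call.
- finish_job(): hands the job in; it is judged then, once.
Trained networks look in the newest picture that a camera, given by its name, has taken for a name from the list of things; names that differ only in an ending like _2 or _b are one class to them, and where a whole thing is asked for, a point or a joint stands for the part that bears it (a point fixed in the world has none). Each returns a list of dicts, best first, with "confidence" (0 to 1); they miss things now and then, are a little off and sometimes report something else, mostly with a low value. They report only what shows in the picture. A call takes as long as a camera call.
- cut_out(query, camera): "region" (480x640 bool, what is visible of it) and "rect" ([centre column, centre row, width, height] in pixels, round what is visible of it).
The state is a dict: "t": time; "q": joint angles; "dq": joint speeds; "effort": joint torques, N m; "tool_pos": TCP position; "tool_rot": TCP orientation; "contact_force": force on the tool from outside, world axes, zero at the start; "wrist_torque": the same for the moment, N m; "opening": finger opening in m; "grip_force": force on a finger pad.
Only numpy, scipy, OpenCV 4.12 (cv2) and the standard library are available. Lean on these libraries where they do the work, as an engineer would, in place of code of your own. Each camera call takes 0.05 s, during which the arm holds its last target. There are 200 camera calls.

### The job

Unlock the tablet lying on the desk: with closed fingers pointing straight down, touch the green dot, trace the blue line lightly over the glass through every white dot to the red dot in one unbroken stroke without touching the two grey dots, then lift straight off. Only touch the tablet, do not shift or lift it, and leave the other things on the desk alone.

Things in the scene. Friction and masses are not known exactly. Their poses are not given: they have to be found in the camera images.
- tablet: tablet lying in a teal weighted cradle, 224 x 170 mm, 30 mm high to the glass, about 1.4 to 2.1 kg in all, loose on the desk on its flat underside, at any yaw; origin: centre of its underside; x along the long side, y along the short side, z up. The teal rim (8 mm wide) is only 20 mm high. The black glass, 204 x 150 mm, shows nine dots in a 3 x 3 grid at 50 mm spacing and a bright blue line, 8 mm wide, joining seven of them in a square U of three straight 100 mm legs.
- glass (a point): centre of the top face of the glass, 30 mm above the tablet's origin when untouched; same axes as the tablet
- screen (a joint): how far the glass is pressed down on its cushion, in m: 0 untouched, 0.008 bottomed. It stays level, starts to give at about 1.5 N, needs about 4.5 N at 4 mm and 7 N at 8 mm, and springs back. A touch is registered above 0.3 mm. While the fingers touch, the touched spot counts as the point midway between the fingers, so keep them closed and pointing straight down.
- dot1: green start dot, 22 mm across, flush with the glass; origin at its centre on the glass, at x -50, y 50 mm in the tablet's frame; number 1 of 7 along the blue line
- dot2: first white dot, 14 mm across, flush with the glass; origin at its centre on the glass, at x 0, y 50 mm in the tablet's frame; number 2 of 7 along the blue line
- dot3: white corner dot, 14 mm across, flush with the glass; origin at its centre on the glass, at x 50, y 50 mm in the tablet's frame; number 3 of 7 along the blue line
- dot4: white dot on the middle of the short leg, 14 mm across, flush with the glass; origin at its centre on the glass, at x 50, y 0 mm in the tablet's frame; number 4 of 7 along the blue line
- dot5: second white corner dot, 14 mm across, flush with the glass; origin at its centre on the glass, at x 50, y -50 mm in the tablet's frame; number 5 of 7 along the blue line
- dot6: last white dot, 14 mm across, flush with the glass; origin at its centre on the glass, at x 0, y -50 mm in the tablet's frame; number 6 of 7 along the blue line
- dot7: red end dot, 22 mm across, flush with the glass; origin at its centre on the glass, at x -50, y -50 mm in the tablet's frame; number 7 of 7 along the blue line
- dot8: grey dot, 14 mm across, flush with the glass; origin at its centre on the glass, at x 0, y 0 mm in the tablet's frame; inside the U, off the line: not to be touched (touch-sensitive 28 mm square, sides along the tablet's, around it)
- dot9: grey dot, 14 mm across, flush with the glass; origin at its centre on the glass, at x -50, y 0 mm in the tablet's frame; inside the U, off the line: not to be touched (touch-sensitive 28 mm square, sides along the tablet's, around it)
- bottle: bystander: drinking bottle, 66 mm across, 170 mm high, teal cap; origin at the centre of its underside
- jar: bystander: open glass jar, 76 mm across, 95 mm high; origin at the centre of its underside
- figurine: bystander: orange toy figurine, 48 mm across, 80 mm high; origin at the centre of its underside
- earcase: bystander: white earphone case, 60 x 46 x 24 mm; origin at the centre of its underside

How it is judged:
On the way, in this order (a step that is already met when the one before it is completed fails the run):
1. the fingertips touch the green start dot (dot 1 of 7), glass pressed, finger centre within 18 mm of it (contact force between the fingers and dot1 above 0.1 N and value of joint screen above 0.0003 m and horizontal distance between the grasp point and dot1 below 0.018 m), for 0.05 s.
2. the fingertips touch the first white dot (dot 2 of 7), glass pressed, finger centre within 18 mm of it (contact force between the fingers and dot2 above 0.1 N and value of joint screen above 0.0003 m and horizontal distance between the grasp point and dot2 below 0.018 m), for 0.05 s.
3. the fingertips touch the white corner dot (dot 3 of 7), glass pressed, finger centre within 18 mm of it (contact force between the fingers and dot3 above 0.1 N and value of joint screen above 0.0003 m and horizontal distance between the grasp point and dot3 below 0.018 m), for 0.05 s.
4. the fingertips touch the white dot on the middle of the short leg (dot 4 of 7), glass pressed, finger centre within 18 mm of it (contact force between the fingers and dot4 above 0.1 N and value of joint screen above 0.0003 m and horizontal distance between the grasp point and dot4 below 0.018 m), for 0.05 s.
5. the fingertips touch the second white corner dot (dot 5 of 7), glass pressed, finger centre within 18 mm of it (contact force between the fingers and dot5 above 0.1 N and value of joint screen above 0.0003 m and horizontal distance between the grasp point and dot5 below 0.018 m), for 0.05 s.
6. the fingertips touch the last white dot (dot 6 of 7), glass pressed, finger centre within 18 mm of it (contact force between the fingers and dot6 above 0.1 N and value of joint screen above 0.0003 m and horizontal distance between the grasp point and dot6 below 0.018 m), for 0.05 s.
7. the fingertips touch the red end dot (dot 7 of 7), glass pressed, finger centre within 18 mm of it (contact force between the fingers and dot7 above 0.1 N and value of joint screen above 0.0003 m and horizontal distance between the grasp point and dot7 below 0.018 m), for 0.05 s.
At the end, for the whole second after the job is handed in: All seven dots of the line were touched in order in one stroke, the glass has sprung back (under 1 mm), the tablet lies flat and at rest within 15 mm of its start, and every bystander is within 15 mm of its start (value of joint screen below 0.001 m and distance of each of tablet, bottle, jar, figurine, earcase from where it was at the start of the episode below 0.015 m and angle between tablet's own z axis and vertical below 0.1 rad and linear speed of tablet below 0.02 m/s).
It fails at once if the fingertips are off the glass but within about 15 mm of it, more than 25 mm from both the green and the red dot (the stroke was interrupted, or begun or ended elsewhere) (value of joint screen below 0.0003 m and z of the grasp point in the frame of glass below 0.034 m and x of the grasp point in the frame of glass between -0.1 and 0.1 m and y of the grasp point in the frame of glass between -0.075 and 0.075 m and horizontal distance between the grasp point and dot1 above 0.025 m and horizontal distance between the grasp point and dot7 above 0.025 m).
It fails at once if a grey dot is touched (contact force between the fingers and dot8 above 0.1 N or contact force between the fingers and dot9 above 0.1 N).
It fails at once if the tablet is pressed with more than 20 N (contact force between the fingers and tablet above 20 N).
It fails at once if the tablet is shifted by more than 15 mm, lifted or tipped (distance of tablet from where it was at the start of the episode above 0.015 m or height (world z) of tablet above 0.008 m or angle between tablet's own z axis and vertical above 0.1 rad).
It fails at once if a bystander is lifted, or moved by more than 15 mm (distance of any of bottle, jar, figurine, earcase from where it was at the start of the episode above 0.015 m or height (world z) of any of bottle, jar, figurine, earcase above 0.01 m).
It also fails if it takes over 48 s, if anything falls off the work surface, if the arm or the gripper's body presses on something with over 40 N, if the wrist force passes 120 N, or if a joint passes its speed limit or range.

## Working session

There is one attempt and no reset: what is moved stays moved. The work goes in short steps, Python scripts to look and compute and a shell command to move; the robot and the scene stay as the last step left them, time stands still between calls to the robot, and variables do not carry over. Pictures are saved under pics/ and viewed, at most 10 in all, crops included, and the job is handed in when it is done.

```bash
mkdir -p pics; python3 - <<'E'
from station import *
import cv2,numpy as np
o=get_obs();print(o)
for n in("top","side"):
    im=get_image(n);cv2.imwrite(f"pics/{n}.png",im[:,:,::-1])
    c=get_calibration(n);print(n,c)
    for d in cut_out("tablet",n)[:2]:print(d["confidence"],d["rect"])
print(get_calibration("wrist"))
E
```

```text
{'t': 0.0, 'q': array([-1.34697709e+00,  5.33772983e-02,  1.61430553e+00, -3.60810010e-06,
        1.47598997e+00, -1.19022683e-01]), 'dq': array([-0.00016042, -0.00142526, -0.00201753, -0.00061927,  0.00204723,
        0.00115071]), 'effort': array([ 1.74127992e-03, -3.93678653e+01, -3.70177746e+01, -3.31151682e-05,
        6.99217970e-03,  1.71772604e-05]), 'tool_pos': array([ 0.20994937, -0.58801766,  0.23004346]), 'tool_rot': array([-3.09350074e+00, -5.35547429e-01,  1.76649366e-04]), 'contact_force': array([ 0.21289752, -0.50001405,  0.77547654]), 'wrist_torque': array([-0.01298542, -0.04920902,  0.06177985]), 'grip_force': 0.0, 'opening': 0.08519928554705809}
top {'intrinsics': array([[558.45696833,   0.        , 334.2311446 ],
       [  0.        , 558.45696833, 243.67930423],
       [  0.        ,   0.        ,   1.        ]]), 'world_from_camera': array([[ 5.94628096e-03,  9.96697441e-01, -8.09867456e-02,
         5.02805433e-01],
       [-9.99982208e-01,  5.88822780e-03, -9.55632683e-04,
        -1.59959735e-02],
       [-4.75608243e-04,  8.09909871e-02,  9.96714720e-01,
  
[... 451 characters left out ...]
.68809733],
       [ 0.01642568,  0.75628361,  0.65403769,  0.65386823],
       [ 0.        ,  0.        ,  0.        ,  1.        ]])}
0.62 [282.9, 248.4, 125.4, 75.5]
{'intrinsics': array([[368.26054906,   0.        , 325.34557097],
       [  0.        , 368.26054906, 243.65651603],
       [  0.        ,   0.        ,   1.        ]]), 'tool_from_camera': array([[-7.75420230e-04,  9.64980061e-01,  2.62322094e-01,
         6.56462279e-02],
       [ 9.99999692e-01,  7.16390499e-04,  3.20664733e-04,
        -2.49248521e-05],
       [ 1.21510018e-04,  2.62322262e-01, -9.64980319e-01,
        -1.43971108e-01],
       [ 0.00000000e+00,  0.00000000e+00,  0.00000000e+00,
         1.00000000e+00]])}
```

View pics/top.png

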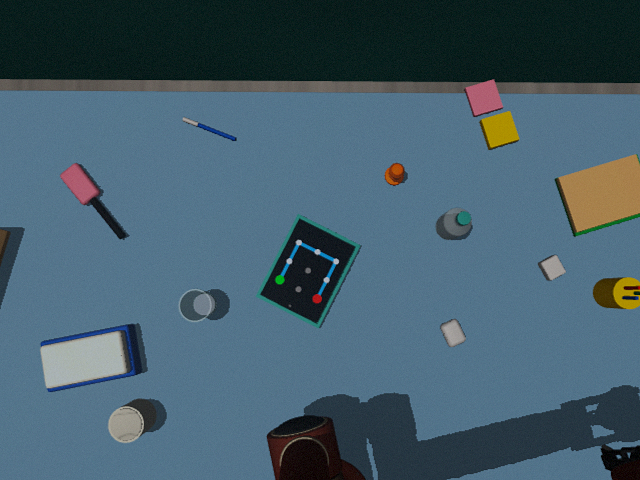

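The top view shows the tablet at about (308,268), with green at (280,280), corners at (299,243) and (336,261), and red at (317,299). The bottle is at (457,222) and the jar at (197,305). Next I'll fit the tablet pose.

```bash
cat > h.py <<'E'
from station import *
import cv2,numpy as np
from scipy.spatial.transform import Rotation as R
D={1:(-50,50),2:(0,50),3:(50,50),4:(50,0),5:(50,-50),6:(0,-50),7:(-50,-50)}
def wfc(n,o):
    c=get_calibration(n)
    if "world_from_camera" in c:return c["intrinsics"],c["world_from_camera"]
    T=np.eye(4);T[:3,:3]=R.from_rotvec(o["tool_rot"]).as_matrix();T[:3,3]=o["tool_pos"]
    return c["intrinsics"],T@c["tool_from_camera"]
def p2w(K,T,u,v,z):
    d=T[:3,:3]@np.array([(u-K[0,2])/K[0,0],-(v-K[1,2])/K[1,1],-1]);s=(z-T[2,3])/d[2]
    return (T[:3,3]+s*d)[:2]
def w2p(K,T,p):
    c=T[:3,:3].T@(np.array(p)-T[:3,3]);return K[0,0]*c[0]/-c[2]+K[0,2],-K[1,1]*c[1]/-c[2]+K[1,2]
def fit(P): # {dot: xy world} -> centre, yaw, rms
    a=np.array([D[k] for k in P])/1e3;b=np.array([P[k] for k in P])
    A=a-a.mean(0);B=b-b.mean(0)
    y=np.arctan2((A[:,0]*B[:,1]-A[:,1]*B[:,0]).sum(),(A*B).sum())
    M=np.array([[np.cos(y),-np.sin(y)],[np.sin(y),np.cos(y)]])
    c=b.mean(0)-M@a.mean(0);r=b-(a@M.T+c)
    return c,y,M,np.abs(r).max()
def look(n):
    o=get_obs();im=get_image(n);K,T=wfc(n,o);P={}
    for k in D:
        r=[d for d in cut_out(f"dot{k}",n) if d["confidence"]>.5]
        if r:
            P[k]=p2w(K,T,*r[0]["rect"][:2],.03);print(k,r[0]["confidence"],np.round(r[0]["rect"][:2],1),np.round(P[k],4))
    return o,im,P
E
python3 - <<'E'
from h import *
o,im,P=look("top")
if len(P)>2:
    c,y,M,e=fit(P);print(c,np.degrees(y),e)
K,T=wfc("top",o)
for n,z in(("bottle",.085),("jar",.05),("figurine",.04),("earcase",.012)):
    for d in cut_out(n,"top")[:1]:print(n,d["confidence"],p2w(K,T,*d["rect"][:2],z))
Rt=R.from_rotvec(o["tool_rot"]).as_matrix();print(Rt.round(3))
E
```

```text
1 0.58 [281.4 280.8] [0.5217 0.1111]
2 0.58 [281.4 280.8] [0.5217 0.1111]
3 0.58 [281.4 280.8] [0.5217 0.1111]
4 0.58 [281.4 280.8] [0.5217 0.1111]
5 0.58 [281.4 280.8] [0.5217 0.1111]
6 0.58 [281.4 280.8] [0.5217 0.1111]
7 0.58 [281.4 280.8] [0.5217 0.1111]
[0.51459331 0.11110878] 0.0 0.057142857142857106
bottle 0.9 [ 0.65507594 -0.29302459]
jar 0.65 [0.46103717 0.3025444 ]
figurine 0.53 [ 0.77962473 -0.15563815]
earcase 0.85 [ 0.40914064 -0.29694566]
[[ 0.942  0.336 -0.   ]
 [ 0.336 -0.942  0.001]
 [ 0.    -0.001 -1.   ]]
```

```bash
cat >> h.py <<'E'
def blobs(im,K,T):
    h=cv2.cvtColor(im,cv2.COLOR_RGB2HSV);m={1:cv2.inRange(h,(50,150,90),(75,255,255)),7:cv2.inRange(h,(0,180,120),(5,255,255))|cv2.inRange(h,(174,180,120),(180,255,255))}
    b=cv2.inRange(h,(95,120,120),(115,255,255))|cv2.inRange(h,(0,0,130),(180,90,255))
    return {k:[(s[4],*c) for s,c in zip(*cv2.connectedComponentsWithStats(v)[2:]) if s[4]>15][1:] for k,v in m.items()}
def pose(n,z=.03):
    o=get_obs();im=get_image(n);K,T=wfc(n,o);B=blobs(im,K,T);print(B)
    best=None
    for g in B[1]:
        for r in B[7]:
            P={1:p2w(K,T,*g[1:],z),7:p2w(K,T,*r[1:],z)};f=fit(P)
            if best is None or f[3]<best[0][3]:best=(f,P)
    f,P=best;print("two-dot",f[0],np.degrees(f[1]),f[3])
    for k in range(2): # refine with networks' dots
        Q=dict(P)
        for d in cut_out("dot2",n):
            x,y,w,hh=d["rect"];q=p2w(K,T,x,y,z)
            for j in range(2,7):
                if np.hypot(*(f[2]@np.array(D[j])/1e3+f[0]-q))<.008:Q[j]=q
        f=fit(Q);print(sorted(Q),f[0],np.degrees(f[1]),f[3])
    return o,im,f
def plan(o,f):
    Rt=R.from_rotvec(o["tool_rot"]).as_matrix();print("tool x yaw",np.degrees(np.arctan2(Rt[1,0],Rt[0,0])))
    for k in D:
        w=f[2]@np.array(D[k])/1e3+f[0];d=Rt.T@np.array([*(w-o["tool_pos"][:2]),.03-o["tool_pos"][2]])
        print(k,"world",w.round(4),"tool offset",d.round(4))
E
python3 - <<'E'
from h import *
o,im,f=pose("top");plan(o,f);print(o["tool_pos"])
E
```

```text
{1: [(np.int32(197), np.float64(607.9441624365483), np.float64(224.13705583756345)), (np.int32(69), np.float64(279.3478260869565), np.float64(279.30434782608694))], 7: [(np.int32(64), np.float64(316.78125), np.float64(298.25))]}
two-dot [0.54778648 0.04889569] -26.367511802602277 0.000166408628138201
[1, 7] [0.54778648 0.04889569] -26.367511802602277 0.000166408628138201
[1, 7] [0.54778648 0.04889569] -26.367511802602277 0.000166408628138201
tool x yaw 19.642567262836902
1 world [0.5252 0.1159] tool offset [ 0.5336 -0.5576  0.2013]
2 world [0.57   0.0937] tool offset [ 0.5683 -0.5216  0.2013]
3 world [0.6148 0.0715] tool offset [ 0.6031 -0.4857  0.2013]
4 world [0.5926 0.0267] tool offset [ 0.5671 -0.4509  0.2013]
5 world [ 0.5704 -0.0181] tool offset [ 0.5311 -0.4162  0.2013]
6 world [0.5256 0.0041] tool offset [ 0.4964 -0.4522  0.2013]
7 world [0.4808 0.0263] tool offset [ 0.4617 -0.4882  0.2013]
[ 0.21007431 -0.58863751  0.23133342]
```

```bash
python3 -m crank '[{"offset":[0.02,-0.018,-0.01],"twist":[0,0,0]},{"offset":[0.06,-0.055,-0.01],"twist":[0,0,-4]},{"offset":[0.1,-0.09,-0.01],"twist":[0,0,-8]},{"offset":[0.14,-0.128,-0.01],"twist":[0,0,-12]},{"offset":[0.18,-0.165,-0.01],"twist":[0,0,-15]},{"offset":[0.22,-0.2,-0.01],"twist":[0,0,-18]},{"offset":[0.26,-0.238,-0.01],"twist":[0,0,-22]},{"offset":[0.3,-0.275,-0.01],"twist":[0,0,-25]},{"offset":[0.34,-0.31,-0.01],"twist":[0,0,-28]},{"offset":[0.38,-0.348,-0.01],"twist":[0,0,-31]},{"offset":[0.42,-0.385,-0.01],"twist":[0,0,-34]},{"offset":[0.46,-0.42,-0.01],"twist":[0,0,-37]},{"offset":[0.5,-0.458,-0.01],"twist":[0,0,-40]},{"offset":[0.52,-0.476,-0.01],"twist":[0,0,-42]},{"offset":[0.532,-0.487,-0.01],"twist":[0,0,-44]},{"offset":[0.532,-0.487,-0.01],"twist":[0,0,-44]},{"offset":[0.532,-0.487,-0.01],"twist":[0,0,-44]}]' 0 30
python3 - <<'E'
from h import *
o,im,f=pose("wrist");plan(o,f);print(o["tool_pos"],o["q"],o["opening"],o["contact_force"],R.from_rotvec(o["tool_rot"]).as_matrix()[:,2])
cv2.imwrite("pics/w1.png",im[:,:,::-1])
E
```

```text
t: 3.08
tool_pos: [0.5472, 0.048, 0.2413]
tool_rot: [2.67, 1.655, -0.001]
contact_force: [-0.3, -0.6, 0.1]
opening: 0.0003
grip_force: 0.0
{1: [], 7: []}Traceback (most recent call last):
  File "<stdin>", line 2, in <module>
  File "h.py", line 40, in pose
    f,P=best;print("two-dot",f[0],np.degrees(f[1]),f[3])
    ^^^
TypeError: cannot unpack non-iterable NoneType object
```

```bash
python3 - <<'E'
from h import *
im=get_image("wrist");cv2.imwrite("pics/w1.png",im[:,:,::-1])
for d in cut_out("dot2","wrist"):print(d["confidence"],d["rect"])
E
```

```text
0.84 [272.3, 159.8, 22.2, 23.2]
0.65 [277.2, 260.2, 19.6, 19.0]
0.6 [376.5, 212.2, 12.4, 18.5]
0.6 [325.6, 214.2, 18.5, 10.3]
0.57 [327.6, 262.7, 16.8, 12.6]
0.55 [327.9, 159.3, 17.9, 15.7]
0.55 [380.8, 160.6, 13.4, 14.7]
0.47 [277.1, 212.3, 10.4, 11.2]
```

View pics/w1.png

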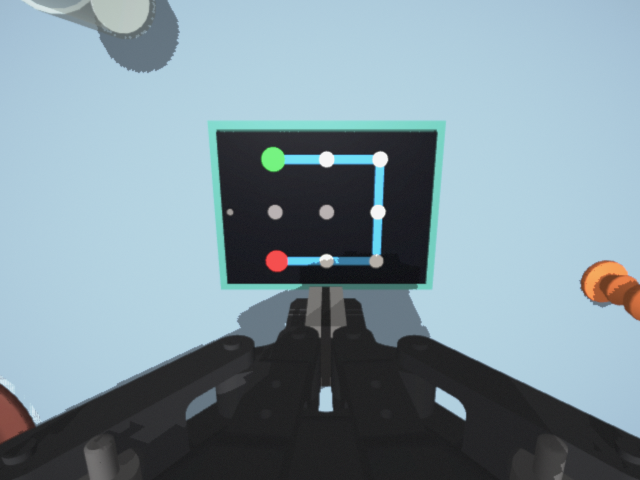

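The wrist view shows all the dots: green (273,159), red (277,261), and whites (327,159), (380,159), (378,212), (376,261), (326,261). The nearest bystander, the jar, is well clear at the top left.

```bash
python3 - <<'E'
from h import *
o=get_obs();K,T=wfc("wrist",o)
px={1:(272.8,159),2:(326.8,159.2),3:(380.3,159),4:(377.6,212.2),5:(376.2,261),6:(326.3,261),7:(276.7,260.7)}
f=fit({k:p2w(K,T,*v,.03) for k,v in px.items()});print(f[0],np.degrees(f[1]),f[3]);plan(o,f)
print(o["t"],o["tool_pos"],o["q"],o["contact_force"],R.from_rotvec(o["tool_rot"]).as_matrix()[:,2])
E
```

```text
[0.54841034 0.04889435] -26.606265775202818 0.000669126017070476
tool x yaw 63.549459773589966
1 world [0.5261 0.116 ] tool offset [ 0.0516 -0.0492  0.2114]
2 world [0.5708 0.0936] tool offset [0.0514 0.0008 0.2114]
3 world [0.6155 0.0712] tool offset [0.0513 0.0508 0.2114]
4 world [0.5931 0.0265] tool offset [0.0013 0.0506 0.2114]
5 world [ 0.5707 -0.0182] tool offset [-0.0487  0.0505  0.2114]
6 world [0.526  0.0042] tool offset [-0.0486  0.0005  0.2114]
7 world [0.4813 0.0266] tool offset [-0.0484 -0.0495  0.2114]
3.225 [0.54718658 0.04793793 0.2414132 ] [-4.80417960e-02 -1.34446072e-01  1.77776109e+00 -1.42303588e-04
  1.49811544e+00  4.13617535e-01] [-0.12123502  0.21626737  0.53865409] [ 1.55190538e-04 -1.49553210e-04 -9.99999977e-01]
```

```bash
python3 -m crank '[{"offset":[0.025,-0.025,0.03],"twist":[0,0,0]},{"offset":[0.051,-0.049,0.06],"twist":[0,0,0]},{"offset":[0.051,-0.049,0.11],"twist":[0,0,0]},{"offset":[0.051,-0.049,0.16],"twist":[0,0,0]},{"offset":[0.051,-0.049,0.19],"twist":[0,0,0]},{"offset":[0.051,-0.049,0.2],"twist":[0,0,0]},{"offset":[0.051,-0.049,0.204],"twist":[0,0,0]},{"offset":[0.051,-0.049,0.204],"twist":[0,0,0]},{"offset":[0.051,-0.049,0.204],"twist":[0,0,0]}]'
python3 - <<'E'
from h import *
im=get_image("wrist");o=get_obs();print(o["tool_pos"],o["contact_force"]);cv2.imwrite("pics/w2.png",im[:,:,::-1])
E
```

```text
t: 4.35
tool_pos: [0.5274, 0.1164, 0.0389]
tool_rot: [2.668, 1.656, 0.004]
contact_force: [0.4, -0.1, -0.2]
opening: 0.0001
grip_force: 0.0
[0.52722499 0.11637031 0.03873084] [-0.23063669  0.29157991  0.3840766 ]
```

View pics/w2.png

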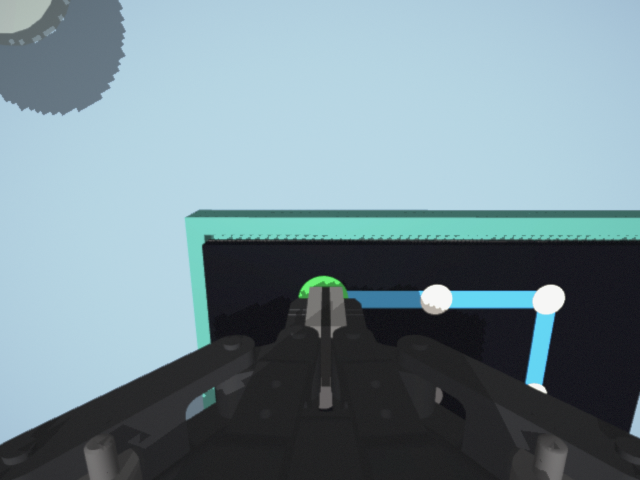

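The fingertips (325,290) sit over the green dot (323,295). Now I'll descend gently until they touch.

```bash
python3 -m crank '[{"offset":[0,0,0.004],"twist":[0,0,0]},{"offset":[0,0,0.008],"twist":[0,0,0]},{"offset":[0,0,0.009],"twist":[0,0,0]},{"offset":[0,0,0.009],"twist":[0,0,0]},{"offset":[0,0,0.009],"twist":[0,0,0]}]'; python3 -m crank '[{"offset":[0,0,0.001],"twist":[0,0,0]},{"offset":[0,0,0.001],"twist":[0,0,0]},{"offset":[0,0,0.001],"twist":[0,0,0]}]'
```

```text
t: 5.03
tool_pos: [0.5263, 0.1163, 0.0285]
tool_rot: [2.669, 1.656, 0.0]
contact_force: [-1.0, 0.7, 2.1]
opening: 0.0004
grip_force: 1.3
t: 5.4
tool_pos: [0.5263, 0.1163, 0.0274]
tool_rot: [2.669, 1.656, 0.0]
contact_force: [-0.9, 0.3, 3.7]
opening: -0.0002
grip_force: 1.7
```

```bash
python3 -m crank '[{"offset":[0,0,0.001],"twist":[0,0,0]},{"offset":[0,0.003,0.001],"twist":[0,0,0]},{"offset":[0,0.008,0.001],"twist":[0,0,0]},{"offset":[0,0.013,0.001],"twist":[0,0,0]},{"offset":[0,0.018,0.001],"twist":[0,0,0]},{"offset":[0,0.023,0.001],"twist":[0,0,0]},{"offset":[0,0.028,0.001],"twist":[0,0,0]},{"offset":[0,0.033,0.001],"twist":[0,0,0]},{"offset":[0,0.038,0.001],"twist":[0,0,0]},{"offset":[0,0.043,0.001],"twist":[0,0,0]},{"offset":[0,0.047,0.001],"twist":[0,0,0]},{"offset":[0,0.05,0.001],"twist":[0,0,0]},{"offset":[0,0.05,0.001],"twist":[0,0,0]}]'
python3 - <<'E'
from h import *
im=get_image("wrist");cv2.imwrite("pics/w3.png",im[:,:,::-1])
E
```

```text
t: 7.02
tool_pos: [0.5715, 0.0939, 0.0265]
tool_rot: [2.669, 1.656, 0.001]
contact_force: [-1.5, 0.8, 5.2]
opening: 0.0003
grip_force: 2.0
```

View pics/w3.png

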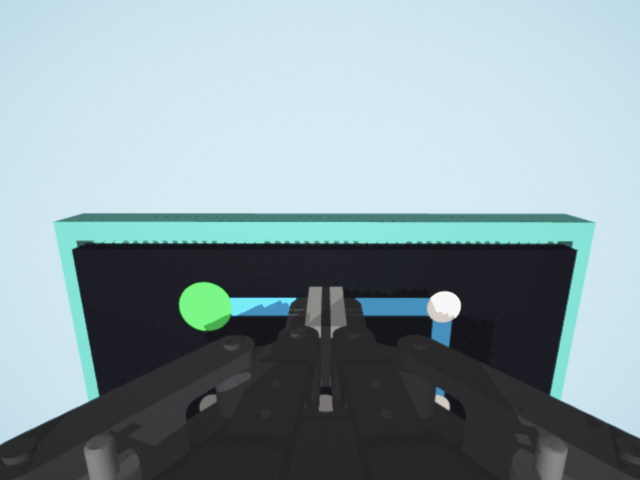

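The fingers at 325 are midway between green (205) and the corner (444), so they are on dot 2 and the tablet hasn't shifted. I'll carry on to dots 3 and 4.

```bash
python3 -m crank '[{"offset":[0,0.003,0],"twist":[0,0,0]},{"offset":[0,0.008,0],"twist":[0,0,0]},{"offset":[0,0.013,0],"twist":[0,0,0]},{"offset":[0,0.018,0],"twist":[0,0,0]},{"offset":[0,0.023,0],"twist":[0,0,0]},{"offset":[0,0.028,0],"twist":[0,0,0]},{"offset":[0,0.033,0],"twist":[0,0,0]},{"offset":[0,0.038,0],"twist":[0,0,0]},{"offset":[0,0.043,0],"twist":[0,0,0]},{"offset":[0,0.047,0],"twist":[0,0,0]},{"offset":[0,0.05,0],"twist":[0,0,0]},{"offset":[0,0.05,0],"twist":[0,0,0]}]'
python3 -m crank '[{"offset":[-0.003,0,0],"twist":[0,0,0]},{"offset":[-0.008,0,0],"twist":[0,0,0]},{"offset":[-0.013,0,0],"twist":[0,0,0]},{"offset":[-0.018,0,0],"twist":[0,0,0]},{"offset":[-0.023,0,0],"twist":[0,0,0]},{"offset":[-0.028,0,0],"twist":[0,0,0]},{"offset":[-0.033,0,0],"twist":[0,0,0]},{"offset":[-0.038,0,0],"twist":[0,0,0]},{"offset":[-0.043,0,0],"twist":[0,0,0]},{"offset":[-0.047,0,0],"twist":[0,0,0]},{"offset":[-0.05,0,0],"twist":[0,0,0]},{"offset":[-0.05,0,0],"twist":[0,0,0]}]'
python3 - <<'E'
from h import *
im=get_image("wrist");cv2.imwrite("pics/w4.png",im[:,:,::-1])
E
```

```text
t: 8.57
tool_pos: [0.6163, 0.0717, 0.0265]
tool_rot: [2.669, 1.656, 0.001]
contact_force: [-0.4, 0.7, 4.6]
opening: -0.0005
grip_force: 2.0
t: 10.07
tool_pos: [0.5933, 0.0266, 0.0262]
tool_rot: [2.669, 1.656, -0.001]
contact_force: [1.1, 0.6, 3.9]
opening: -0.0001
grip_force: 2.1
```

View pics/w4.png

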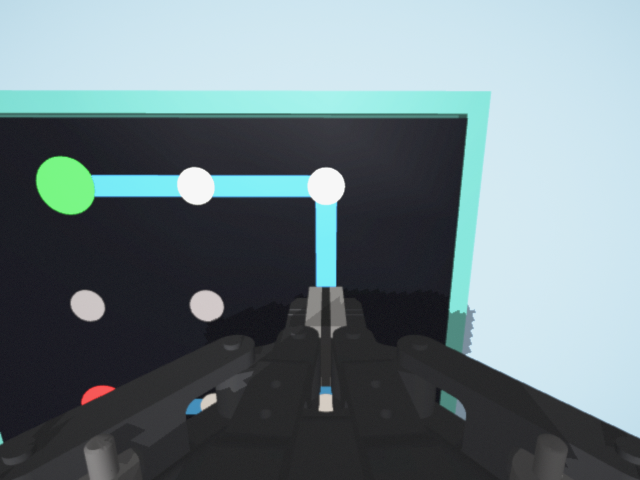

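The fingers are on the line at dot 4: row 305 matches the grey dots, and column 325 is below the corner dot. Continuing to dots 5, 6 and 7.

```bash
python3 -m crank '[{"offset":[-0.003,0,0],"twist":[0,0,0]},{"offset":[-0.008,0,0],"twist":[0,0,0]},{"offset":[-0.013,0,0],"twist":[0,0,0]},{"offset":[-0.018,0,0],"twist":[0,0,0]},{"offset":[-0.023,0,0],"twist":[0,0,0]},{"offset":[-0.028,0,0],"twist":[0,0,0]},{"offset":[-0.033,0,0],"twist":[0,0,0]},{"offset":[-0.038,0,0],"twist":[0,0,0]},{"offset":[-0.043,0,0],"twist":[0,0,0]},{"offset":[-0.047,0,0],"twist":[0,0,0]},{"offset":[-0.05,0,0],"twist":[0,0,0]},{"offset":[-0.05,0,0],"twist":[0,0,0]}]'
python3 -m crank '[{"offset":[0,-0.003,0],"twist":[0,0,0]},{"offset":[0,-0.008,0],"twist":[0,0,0]},{"offset":[0,-0.013,0],"twist":[0,0,0]},{"offset":[0,-0.018,0],"twist":[0,0,0]},{"offset":[0,-0.023,0],"twist":[0,0,0]},{"offset":[0,-0.028,0],"twist":[0,0,0]},{"offset":[0,-0.033,0],"twist":[0,0,0]},{"offset":[0,-0.038,0],"twist":[0,0,0]},{"offset":[0,-0.043,0],"twist":[0,0,0]},{"offset":[0,-0.047,0],"twist":[0,0,0]},{"offset":[0,-0.05,0],"twist":[0,0,0]},{"offset":[0,-0.05,0],"twist":[0,0,0]}]'
python3 - <<'E'
from h import *
im=get_image("wrist");cv2.imwrite("pics/w5.png",im[:,:,::-1])
E
```

```text
t: 11.62
tool_pos: [0.5711, -0.0181, 0.0263]
tool_rot: [2.669, 1.656, -0.001]
contact_force: [0.7, 0.7, 4.0]
opening: 0.0
grip_force: 2.1
t: 13.12
tool_pos: [0.5261, 0.0048, 0.0261]
tool_rot: [-2.669, -1.656, 0.001]
contact_force: [1.8, -1.7, 5.3]
opening: 0.0001
grip_force: 2.2
```

View pics/w5.png

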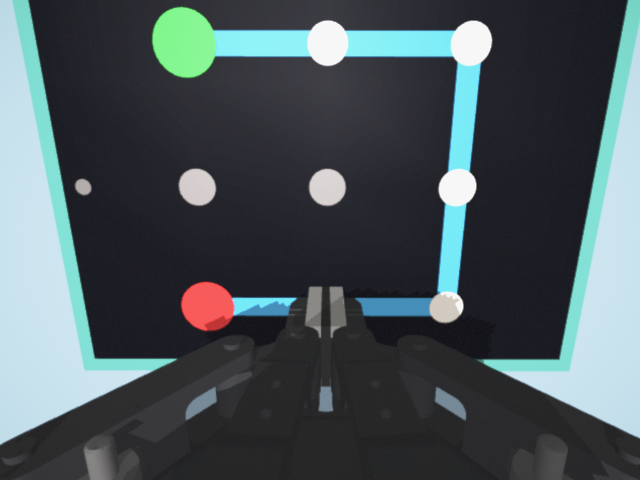

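The fingers are on dot 6, midway between red (207,306) and dot 5 (446,306). One last leg, then the lift.

```bash
python3 -m crank '[{"offset":[0,-0.003,0],"twist":[0,0,0]},{"offset":[0,-0.008,0],"twist":[0,0,0]},{"offset":[0,-0.013,0],"twist":[0,0,0]},{"offset":[0,-0.018,0],"twist":[0,0,0]},{"offset":[0,-0.023,0],"twist":[0,0,0]},{"offset":[0,-0.028,0],"twist":[0,0,0]},{"offset":[0,-0.033,0],"twist":[0,0,0]},{"offset":[0,-0.038,0],"twist":[0,0,0]},{"offset":[0,-0.043,0],"twist":[0,0,0]},{"offset":[0,-0.047,0],"twist":[0,0,0]},{"offset":[0,-0.05,0],"twist":[0,0,0]},{"offset":[0,-0.05,0],"twist":[0,0,0]},{"offset":[0,-0.05,0],"twist":[0,0,0]}]'
python3 -m crank '[{"offset":[0,0,-0.005],"twist":[0,0,0]},{"offset":[0,0,-0.015],"twist":[0,0,0]},{"offset":[0,0,-0.04],"twist":[0,0,0]},{"offset":[0,0,-0.08],"twist":[0,0,0]},{"offset":[0,0,-0.12],"twist":[0,0,0]},{"offset":[0,0,-0.15],"twist":[0,0,0]},{"offset":[0,0,-0.15],"twist":[0,0,0]},{"offset":[0,0,-0.15],"twist":[0,0,0]}]'
python3 - <<'E'
from h import *
im=get_image("wrist");cv2.imwrite("pics/w6.png",im[:,:,::-1]);pose("top")
E
```

```text
t: 14.8
tool_pos: [0.4813, 0.027, 0.026]
tool_rot: [-2.668, -1.656, 0.001]
contact_force: [1.2, -0.1, 4.2]
opening: 0.0001
grip_force: 2.2
t: 15.8
tool_pos: [0.4806, 0.0268, 0.1748]
tool_rot: [-2.668, -1.656, 0.003]
contact_force: [-1.3, 0.7, -0.1]
opening: -0.0002
grip_force: 0.0
{1: [(np.int32(198), np.float64(607.8232323232323), np.float64(224.1969696969697))], 7: []}Traceback (most recent call last):
  File "<stdin>", line 2, in <module>
  File "h.py", line 40, in pose
    f,P=best;print("two-dot",f[0],np.degrees(f[1]),f[3])
    ^^^
TypeError: cannot unpack non-iterable NoneType object
```

View pics/w6.png

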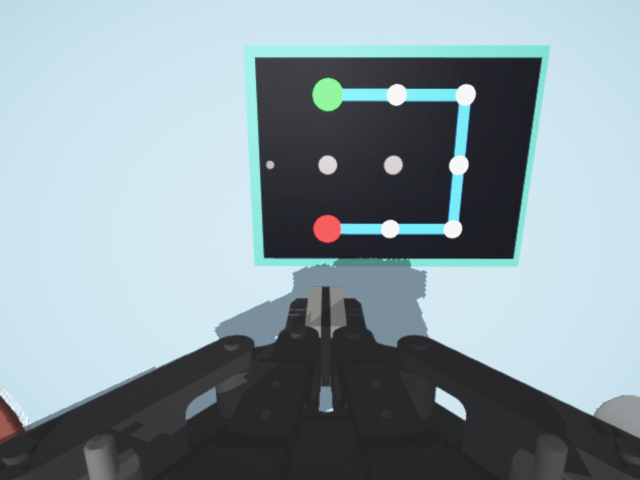

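The tablet is flat and in place after the lift, with red at (327,229) and green at (327,94), in line with the fingers. Handing in.

```bash
python3 -c "
from station import *
print(finish_job())"
```

```text
the job is handed in; nothing more can be done
None
```

The stroke ran from the green dot through all five white dots to red at about 4–5 N, clear of the grey dots, and the job is handed in; the tablet had not visibly shifted after the lift, but the hand-in returned no verdict.

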